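# Swap the trays of a loading deck

## Robot

A 6-joint arm with a two-finger parallel gripper is mounted at the origin on the work surface. World frame = base frame: x ahead of the robot, y to its left, z up, the work surface at z = 0. Lengths are in mm, angles in rad, forces in N, time in s.
With the tool pointing down it reaches from about 325 to 875 mm from the base axis. Payload 4.4 kg.
Tool frame: the origin (TCP) lies on the centre line of the jaws, within the pads' length; the fingertips stand ahead of it and the grasp point (between the pads) lies 6 mm ahead of it (ctrl.tcp_to_tips is the z of the fingertips in the tool frame, in mm); z points along the fingers, y is the direction in which the jaws open and shut (so a half turn about z gives the same grasp; the last joint's range is limited). The gripper opens to 85 mm and grips with 20 to 120 N. Pads are 22 mm wide; open, the fingers measure 114 mm over their backs; the gripper's body (76 mm by 85 mm) begins 54 mm behind the grasp point. The pads swing forward as they close: fully open they stand 13 mm farther back than shut.
Start: joints at [1.137, 0.207, 1.542, -0, 1.393, -0.15], TCP at [161.013, 551.998, 222.682] pointing down, gripper open.
Joint ranges: [-2.73, 2.73], [-0.86, 2.22], [0.23, 2.46], [-1.11, 4.25], [0.08, 2.63], [-2.82, 2.82]. Speed limits (rad/s): [2.79, 2.79, 3.14, 3.14, 3.14, 3.14].

## Interface

Orientations are given as a 3x3 rotation matrix whose columns are the frame's x, y, z axes.
In Python, from plant import ctrl, sensors, optics gives the robot as it stands. Calls block until the motion is done:
- ctrl.move_ptp(position, orientation): joint-space move of the TCP to a pose.
- ctrl.move_l(position, rot=None, vel=150, threshold=None): straight line of the TCP; rot=None keeps the orientation; vel is the mean speed in mm/s. With threshold (N) it stops when the force on the tool has changed by that much, and returns True; else False.
- ctrl.set_joints(angles): joint-space move.
- ctrl.gripper_to(opening, force=None): finger opening in mm; force is the grip in N (None keeps the last); returns when the fingers have stopped.
- ctrl.hold(seconds).
- ctrl.solve_ik(position, orientation): joint angles nearest the present ones, or None.
- sensors.read_state(): the state.
- optics.grab_frame(name): name is "scene" or "top" or "wrist"; returns (picture, depth): 480x640x3 uint8, red, green, blue; 480x640 float32, mm along the optical axis (not along the pixel's ray), 0 where there is no reading.
- optics.camera_params(name): a dict with "mtx" (3x3 intrinsics, pixels), "k1" (the pictures are not rectified: a ray, as slopes to the right and down, at radius r is drawn at 1 + k1 r^2 times it, then the intrinsics apply), "R" (3x3) and "t" (3): a world point X has camera coordinates R X + t; the wrist camera has in their place "T_tool_cam" (4x4, takes a point from camera to tool coordinates, whose origin is the TCP and whose axes are the flange's). Camera axes: x right, y down, z forward; pixel columns grow to the right and rows downward; lengths in mm; the calibration is good to about 2 mm. A picture is of the moment at which its call begins: read the wrist's pose just before it. camera_params takes no time and is no camera call.
A pose or a line that the arm cannot do raises ctrl.MotionError and nothing moves.
- ctrl.finish_job(): hands the job in, once; it reports no verdict.
The state is a dict: "t": time; "q": joint angles; "qvel": joint speeds; "tau": joint torques, N m; "eef_pos": TCP position; "eef_rot": TCP orientation; "force": force on the tool from outside, world axes, zero at the start; "wrist_torque": the same for the moment, N m; "grip_width": finger opening in mm.
Only numpy, scipy, OpenCV 4.12 (cv2) and the standard library are available. Lean on these libraries where they do the work, as an engineer would, in place of code of your own. Each camera call takes 0.05 s, during which the arm holds its last target.

## Task

On the loading deck, only one tray may be out at a time: first push the empty tray, which was left standing out, fully home, then hook a fingertip behind the lip of the tray with the two bottles and draw it out along its lane as far as it goes. Do not pinch the lips or lift anything; the bottles stay standing on their tray untouched, and the tray with the tube rack stays home and the other things on the bench stay where they are.

Things in the scene. Friction and masses are not known exactly. Their poses are not given: they have to be found in the camera images.
- deck: grey loading deck fixed on the bench, 300 x 300 mm, 10 mm thick, with a 65 mm high control housing along its back; three parallel steel lanes 95 mm apart, each with one white sliding tray (side rims 10 mm high), in any order. Origin on the bench, below the middle of the lanes' front ends; x along the lanes into the deck, z up
- bottle_tray (a joint): slide of the tray that holds the two bottles: 0 = fully home in its lane, grows as the tray comes out towards its front (the tray's -x), 0.10 m = out against its stop. Rubs with about 2 N (plus light damping, 6 N per m/s), stays where it is left
- bottle_lip (a point): top middle of the inner face of the upright front lip of the tray that holds the two bottles; moves with it. x along the lane into the deck (tray comes out to -x), z up. Lip 74 mm wide, 10 mm thick (x 0 to -10 mm), top 50 mm above the bench. Behind it an empty finger well: x 0 to 60 mm, 66 mm wide, floor 28 mm below this point; then a 12 mm high rim, then the load pocket, x 64 to 221 mm
- empty_tray (a joint): slide of the tray that stands empty: 0 = fully home in its lane, grows as the tray comes out towards its front (the tray's -x), 0.10 m = out against its stop. Rubs with about 2 N (plus light damping, 6 N per m/s), stays where it is left. Starts partly out
- empty_lip (a point): top middle of the inner face of the upright front lip of the tray that stands empty; moves with it. x along the lane into the deck (tray comes out to -x), z up. Lip 74 mm wide, 10 mm thick (x 0 to -10 mm), top 50 mm above the bench. Behind it an empty finger well: x 0 to 60 mm, 66 mm wide, floor 28 mm below this point; then a 12 mm high rim, then the load pocket, x 64 to 221 mm
- rack_tray (a joint): slide of the tray that holds the tube rack: 0 = fully home in its lane, grows as the tray comes out towards its front (the tray's -x), 0.10 m = out against its stop. Rubs with about 2 N (plus light damping, 6 N per m/s), stays where it is left. Starts home
- rack_lip (a point): top middle of the inner face of the upright front lip of the tray that holds the tube rack; moves with it. x along the lane into the deck (tray comes out to -x), z up. Lip 74 mm wide, 10 mm thick (x 0 to -10 mm), top 50 mm above the bench. Behind it an empty finger well: x 0 to 60 mm, 66 mm wide, floor 28 mm below this point; then a 12 mm high rim, then the load pocket, x 64 to 221 mm
- bottle0: loose amber glass bottle with grey cap standing on the bottle tray, 46 mm diameter, 68 mm high, about 90 g; origin at centre of its underside (22 mm above the bench), z up
- bottle1: loose amber glass bottle with grey cap standing on the bottle tray, 46 mm diameter, 68 mm high, about 90 g; origin at centre of its underside (22 mm above the bench), z up
- tube_rack: loose grey tube rack with eight capped tubes, 120 x 48 x 64 mm, about 220 g, standing on the rack tray; origin at centre of its underside, z up
- tip_box: loose pipette-tip box on the bench beside the deck, 114 x 82 x 58 mm; origin at centre of its underside
- beaker: loose glass beaker on the bench beside the deck, 60 mm diameter at the rim, 70 mm high; origin at centre of its underside
- jar: loose white jar on the bench beside the deck, 52 mm diameter, 60 mm high; origin at centre of its underside
Not all that is in view belongs to the job. What is shaped like the bottle0 but blue or green is not meant.

How it is judged:
By the outcome, as a careful person would: the job done as asked, in the order asked, and still so for the second after the job is handed in, with the robot touching nothing.
It also fails if it takes over 48 s, if anything falls off the work surface, if the arm or the gripper's body presses on something with over 40 N, if the wrist force passes 120 N, or if a joint passes its speed limit or range.

## Working session

There is one attempt and no reset: what is moved stays moved. The work goes in short steps, each a Python script; the robot and the scene stay as the last script left them, time stands still between calls to the robot, and variables do not carry over. Pictures are saved under pics/ and viewed, and the job is handed in when it is done.

```bash
ls; mkdir -p pics; python3 - <<'E'
from plant import ctrl,sensors,optics
import cv2
s=sensors.read_state();print(s['t'],s['eef_pos'],s['eef_rot'],s['grip_width'],ctrl.tcp_to_tips)
for n in("scene","top","wrist"):
    p,d=optics.grab_frame(n);cv2.imwrite(f"pics/{n}0.png",p[:,:,::-1]);import numpy as np;np.save(f"{n}0d.npy",d)
    print(n,optics.camera_params(n))
E
```

```text
pics
0.0 [160.69849914 551.26982921 221.50754522] [[-9.59997171e-01  2.80008151e-01 -9.30834792e-04]
 [ 2.80009535e-01  9.59994903e-01 -2.10880871e-03]
 [ 3.03113027e-04 -2.28509301e-03 -9.99997343e-01]] 85.4593681598533 25.0
scene {'mtx': array([[573.30963631,   0.        , 317.76505805],
       [  0.        , 573.30963631, 234.80817881],
       [  0.        ,   0.        ,   1.        ]]), 'k1': -0.025791953375733402, 'R': array([[ 0.53112683,  0.84716116,  0.01490833],
       [ 0.7007978 , -0.42933901, -0.56969331],
       [-0.47622131,  0.31302712, -0.82172214]]), 't': array([-344.14233876, -405.5732323 , 1652.23415015])}
top {'mtx': array([[450.99724716,   0.        , 322.36899724],
       [  0.        , 450.99724716, 244.8097008 ],
       [  0.        ,   0.        ,   1.        ]]), 'k1': -0.10854168632639316, 'R': array([[-1.82030506e-01, -9.83292882e-01,  4.80494260e-05],
       [-9.62868050e-01,  1.78239483e-01, -2.02770326e-01],
       [ 1.99374054e-01, -3.69566503e-02, -9.79226323e-01]]), 't': array([112.63366854, 641.21146796, 763.88255662])}
wrist {'mtx': array([[405.31734795,   0.        , 317.83325173],
       [  0.        , 405.31734795, 240.92184844],
       [  0.        ,   0.        ,   1.        ]]), 'k1': -0.042912489097081556, 'T_tool_cam': array([[ 3.69496040e-04, -9.57547286e-01, -2.88276012e-01,
         7.21396808e+01],
       [ 9.99999877e-01,  2.58432114e-04,  4.23327019e-04,
         3.76426285e-02],
       [-3.30855859e-04, -2.88276133e-01,  9.57547263e-01,
        -1.51414083e+02],
       [ 0.00000000e+00,  0.00000000e+00,  0.00000000e+00,
         1.00000000e+00]])}
```

View pics/scene0.png

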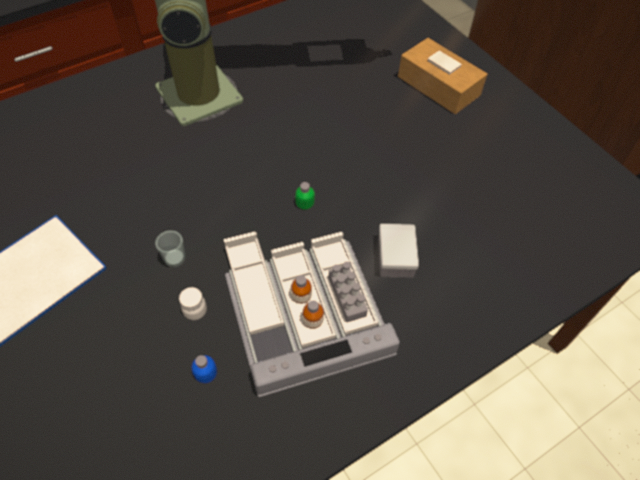

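View pics/top0.png

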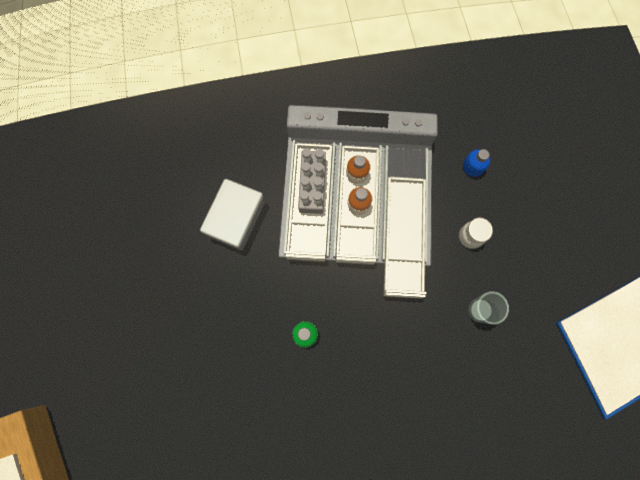

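View pics/wrist0.png

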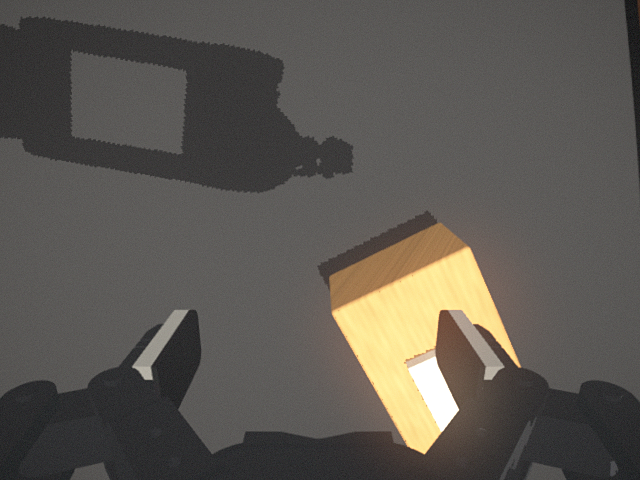

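Scene view: empty tray (left, lip about px 243,238), bottle tray in the middle (lip about 290,248), rack tray at right (lip about 328,238). Top view: lips at about (405,294), (357,260) and (306,258). The housing is at rows 105–145. Next I'll zoom in and get metric positions.

```bash
cat > h.py <<'E'
import numpy as np, cv2
from plant import ctrl,sensors,optics
def cam(name,state=None):
    c=optics.camera_params(name); K=c['mtx']
    if 'R' in c: R,t=c['R'],c['t']
    else:
        T=np.eye(4);T[:3,:3]=state['eef_rot'];T[:3,3]=state['eef_pos'];T=np.linalg.inv(T@c['T_tool_cam']);R,t=T[:3,:3],T[:3,3]
    return K,c['k1'],R,t
def slopes(C,uv):
    K,k1,R,t=C; uv=np.atleast_2d(np.asarray(uv,float))
    return cv2.undistortPoints(uv[:,None],K,np.array([k1,0,0,0.]))[:,0]
def onplane(C,uv,z):
    K,k1,R,t=C; s=slopes(C,uv); d=np.c_[s,np.ones(len(s))]@R; o=-R.T@t
    return o+d*((z-o[2])/d[:,2])[:,None]
def depthpts(C,uv,dep):
    K,k1,R,t=C; uv=np.atleast_2d(uv); s=slopes(C,uv); z=dep[uv[:,1].astype(int),uv[:,0].astype(int)]
    return (np.c_[s,np.ones(len(s))]*z[:,None]-t)@R
def proj(C,X):
    K,k1,R,t=C; return cv2.projectPoints(np.atleast_2d(X).astype(float),cv2.Rodrigues(R)[0],t,K,np.array([k1,0,0,0.]))[0][:,0]
E
python3 - <<'E'
from h import *
p=cv2.imread('pics/top0.png');d=np.load('top0d.npy');C=cam('top')
cv2.imwrite('pics/topz.png',cv2.resize(p[95:310,270:445],None,fx=3.3,fy=2.75,interpolation=cv2.INTER_CUBIC)[:600])
uu,vv=np.meshgrid(np.arange(640),np.arange(480));uv=np.c_[uu.ravel(),vv.ravel()]
P=depthpts(C,uv,d).reshape(480,640,3); np.save('P.npy',P)
# bench height check
print(P[400,300],P[350,200])
Z=P[:,:,2]
roi=np.zeros_like(Z,bool);roi[130:310,275:440]=1
# lips: height 42..58, white
m=(roi&(Z>42)&(Z<58)&(p.min(2)>120)).astype('uint8')
n,l,st,ce=cv2.connectedComponentsWithStats(m)
for i in range(1,n):
    if st[i,4]>15:
        q=P[l==i];print(st[i],ce[i],q.mean(0).round(1),cv2.minAreaRect(q[:,:2].astype('float32')))
print(proj(C,[[400,0,0]]))
# housing top
m=((Z>55)&(Z<75)).astype('uint8');m[:, :275]=0;m[160:]=0
n,l,st,ce=cv2.connectedComponentsWithStats(m)
for i in range(1,n):
    if st[i,4]>300:
        q=P[l==i];print('H',st[i],q.mean(0).round(1),cv2.minAreaRect(q[:,:2].astype('float32')))
E
```

```text
[379.22029078  87.06597115   0.76525729] [504.05475646 259.8480695    2.46581639]
[309 151  14  58 226] [312.7920354 183.0619469] [775.7 -10.3  56. ] ((782.6734619140625, -16.655948638916016), (24.639307022094727, 117.49844360351562), 79.95675659179688)
[301 153   4  13  25] [301.84 159.28] [827.5   2.   55.7] ((828.2850341796875, 0.7035431861877441), (5.965115070343018, 26.2960147857666), 81.09951782226562)
[298 168  11  41  99] [300.74747475 191.58585859] [763.   15.4  55.5] ((769.6201171875, 8.079203605651855), (19.69134521484375, 78.84115600585938), 76.99592590332031)
[286 251  40   8 233] [304.99570815 254.34334764] [642.4  28.7  49. ] ((642.59033203125, 27.849700927734375), (73.1047592163086, 10.807819366455078), 75.89456176757812)
[336 254  40   8 237] [355.85232068 257.47257384] [619.3 -63.7  48.8] ((619.7344360351562, -63.54678726196289), (73.216552734375, 10.386795043945312), 75.75635528564453)
[386 289  40   8 227] [405.47577093 292.7753304 ] [ 537.6 -141.    49. ] ((537.608642578125, -141.4033966064453), (74.07284545898438, 10.661158561706543), 75.43096923828125)
[[343.43912712 380.29710169]]
H [ 286  105  152   33 3561] [ 882.5 -129.3   65.1] ((884.5387573242188, -129.06178283691406), (300.2232666015625, 52.6914176940918), 76.46517944335938)
```

View pics/topz.png

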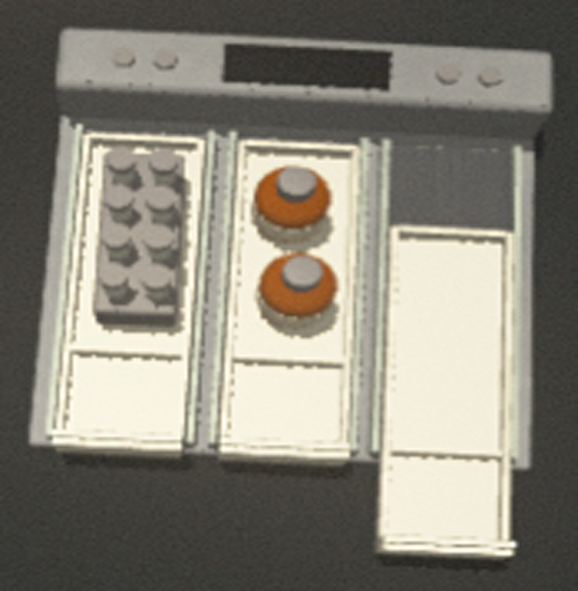

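The depth fits: the bench reads about 0 and the lip tops 49. The lips are 74 x 10.5, 95 mm apart, with yaw about -14°. The empty tray stands about 60 mm out. Now I'll close the fingers and push it home.

```bash
cat >> h.py <<'E'
YAW=np.deg2rad(-13.95)
DX=np.array([np.cos(YAW),np.sin(YAW),0]); DY=np.array([-np.sin(YAW),np.cos(YAW),0])
ROT=np.c_[-DX,np.cross([0,0,-1],-DX),[0,0,-1.]]
EL=np.array([537.6,-141,0.]); BL=np.array([619.3,-63.7,0.])  # lip top centres (lip point -5 mm in x)
def st(tag=''):
    s=sensors.read_state();print(tag,round(s['t'],2),s['eef_pos'].round(1),s['force'].round(1),'w',round(s['grip_width'],1));return s
E
python3 - <<'E'
from h import *
print([ (v@DX,v@DY) for v in (EL,BL,np.array([642.4,28.7,0]))])
ctrl.gripper_to(0,20); st('closed'); print(ctrl.tcp_to_tips)
a=EL-35*DX
ctrl.move_ptp(a+[0,0,180],ROT); st()
p,d=optics.grab_frame('wrist');cv2.imwrite('pics/w1.png',p[:,:,::-1])
print(ctrl.move_l(a+[0,0,58],vel=120,threshold=15)); s=st('down');print(s['eef_rot'].round(3))
p,d=optics.grab_frame('scene');cv2.imwrite('pics/s1.png',cv2.resize(p[180:360,150:390,::-1],None,fx=3,fy=3))
E
```

```text
[(np.float64(555.7358637141468), np.float64(-7.239460055222926)), (np.float64(616.3911403941328), np.float64(87.47652281395463)), (np.float64(616.5345043102835), np.float64(182.72015486769118))]
closed 0.92 [161.  552.  222.7] [ 0.4 -0.7  0.3] w 0.2
25.0
 3.62 [ 503.8 -131.8  180. ] [-0.4 -1.1  0.6] w 0.1
False
down 4.84 [ 504.4 -132.9   58.8] [-1.4 -0.3  0.7] w 0.0
[[-0.971  0.241  0.002]
 [ 0.241  0.971 -0.001]
 [-0.002 -0.    -1.   ]]
```

View pics/w1.png

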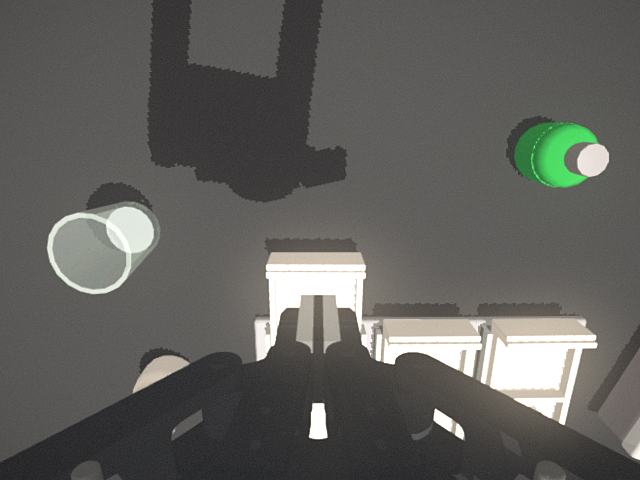

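View pics/s1.png

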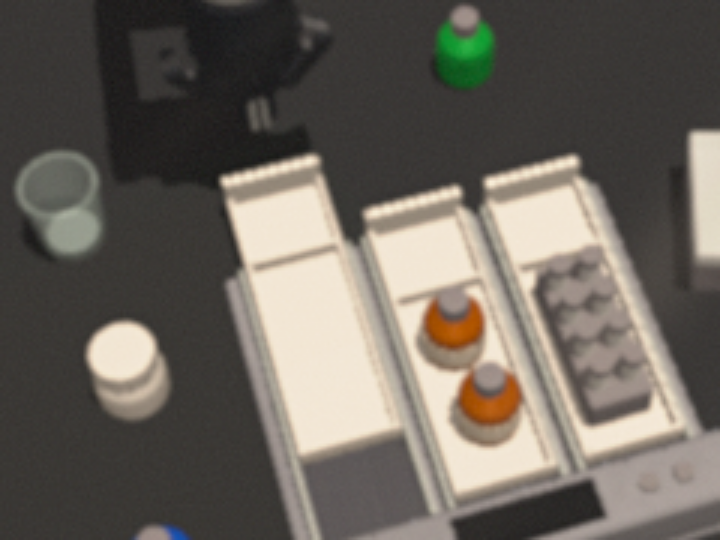

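The wrist image shows the closed fingers lined up with the empty tray's lip (centre about 317,262). The scene crop shows the fingers (260,115) just in front of its middle (272,172). I'll push now.

```bash
python3 - <<'E'
from h import *
s=st();z0=58
def at(x): return DX*x+DY*(-7.2)+[0,0,z0]
r=ctrl.move_l(at(606),vel=45,threshold=10); s=st('push %s'%r); print(s['eef_pos']@DX, s['force']@DX)
p,d=optics.grab_frame('top');cv2.imwrite('pics/t2.png',cv2.resize(p[95:330,260:450,::-1],None,fx=3,fy=2.5))
E
```

```text
4.89 [ 504.6 -133.    59. ] [ 0.4  0.1 -0.1] w -0.4
push False 6.93 [ 586.2 -153.    58. ] [ 0.5  0.8 -1.3] w 0.0
605.7668048126601 0.2889161100126147
```

View pics/t2.png

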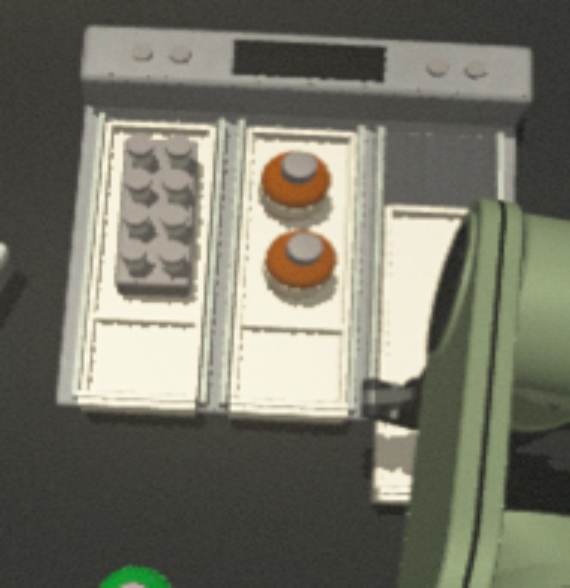

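The tray did not move and no force was felt, so the fingers must have passed over the lip. The fingertips are evidently higher than I assumed, so I'll measure where they really are.

```bash
python3 - <<'E'
from h import *
p,d=optics.grab_frame('scene');cv2.imwrite('pics/s3.png',cv2.resize(p[180:360,150:390,::-1],None,fx=3,fy=3))
s=st();p,d=optics.grab_frame('wrist');cv2.imwrite('pics/w3.png',p[:,:,::-1]);C=cam('wrist',s)
for v in range(280,345,5):
  for u in (312,325): 
    P=depthpts(C,[[u,v]],d)[0]; print((u,v),d[v,u].round(0),(P@DX).round(1),(P@DY).round(1),P[2].round(1))
E
```

```text
7.03 [ 586.2 -153.    58. ] [ 0.6 -0.1 -0.3] w 0.1
(312, 280) 200.0 609.8 -10.0 23.6
(325, 280) 201.0 610.3 -3.5 22.3
(312, 285) 203.0 613.2 -10.0 21.9
(325, 285) 202.0 612.9 -3.5 22.5
(312, 290) 203.0 615.9 -10.0 21.8
(325, 290) 203.0 615.6 -3.5 22.5
(312, 295) 150.0 596.3 -9.3 71.3
(325, 295) 149.0 595.8 -4.5 72.3
(312, 300) 146.0 596.0 -9.2 76.2
(325, 300) 146.0 596.0 -4.5 76.2
(312, 305) 142.0 596.2 -9.2 79.8
(325, 305) 141.0 595.7 -4.6 80.8
(312, 310) 136.0 595.3 -9.1 85.5
(325, 310) 138.0 596.0 -4.7 84.2
(312, 315) 135.0 596.4 -9.1 87.1
(325, 315) 134.0 595.6 -4.8 88.6
(312, 320) 131.0 595.9 -9.0 91.5
(325, 320) 132.0 596.3 -4.8 90.7
(312, 325) 128.0 595.9 -9.0 94.8
(325, 325) 127.0 595.7 -4.9 95.3
(312, 330) 125.0 595.9 -8.9 98.0
(325, 330) 124.0 595.8 -4.9 98.2
(312, 335) 122.0 596.3 -8.9 100.4
(325, 335) 121.0 595.8 -5.0 101.2
(312, 340) 118.0 595.4 -8.8 104.7
(325, 340) 120.0 596.4 -5.0 103.1
```

View pics/s3.png

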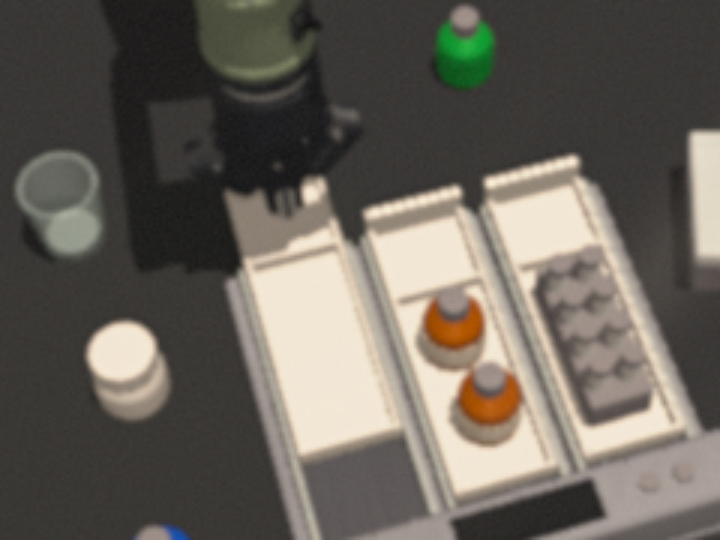

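View pics/w3.png

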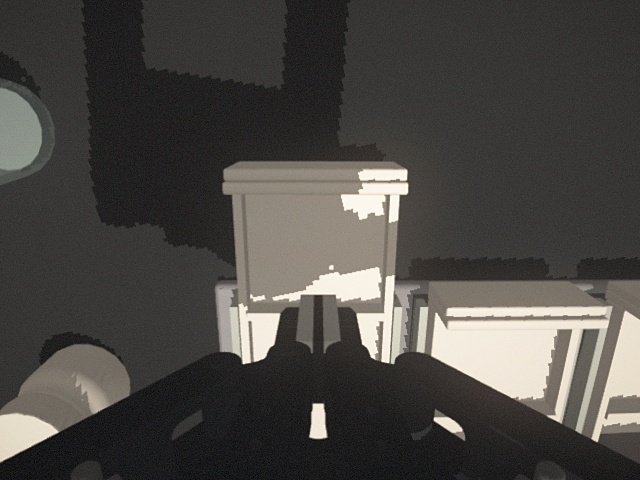

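The wrist depth puts the tray floor at 22.3 mm, which is right, but the fingertips at about z=70 while the TCP reads 58. The scene crop also shows the tips (285,212) above the tray. I'll cross-check with a scene ray.

```bash
python3 - <<'E'
from h import *
C=cam('scene'); X=DX*606+DY*-7.2
for z in (30,50,70,90): print(z,((proj(C,X+[0,0,z])[0]-[150,180])*3).round(1))
ctrl.move_l(X+[0,0,150],vel=120); s=st()
p,d=optics.grab_frame('scene');cv2.imwrite('pics/s4.png',cv2.resize(p[150:290,170:350,::-1],None,fx=4,fy=4,interpolation=cv2.INTER_CUBIC))
for z in (125,145,165,185): print(z,((proj(C,X+[0,0,z])[0]-[170,150])*4).round(1))
s=st();p,d=optics.grab_frame('wrist');C=cam('wrist',s)
print(((d>100)&(d<160))[280:345,318].nonzero()[0][:1]+280, s['grip_width'])
for v in (285,290,295,300): print(v,depthpts(C,[[325,v]],d)[0].round(1))
E
```

```text
30 [289.2 235.8]
50 [286.9 221.5]
70 [284.5 206.8]
90 [282.  191.7]
 8.0 [ 585.7 -152.7  149. ] [-0.1 -0.6 -0.1] w -0.1
125 [290.1 339. ]
145 [286.5 317.3]
165 [282.9 295.1]
185 [279.2 272.2]
 8.05 [ 585.4 -152.7  148.6] [-1.3 -0.4 -0.6] w 0.1
[294] 0.12012457723278892
285 [ 630.8 -158.3   21.9]
290 [ 634.6 -159.2   22. ]
295 [ 576.1 -147.6  163.6]
300 [ 576.6 -147.8  166.7]
```

View pics/s4.png

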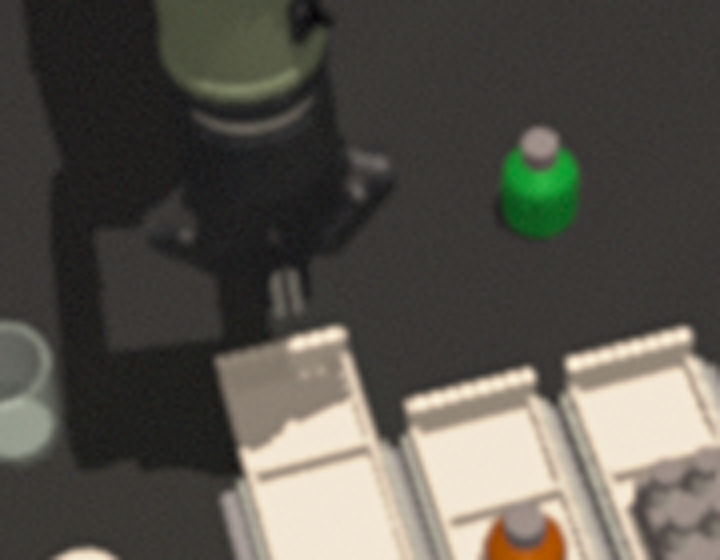

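Both views agree: the tips sit about 12 mm above the reported TCP, not 25 mm below it as stated. I'll use the measured offset, after checking body clearance and the bottle and rack positions in the deck frame.

```bash
python3 - <<'E'
from h import *
P=np.load('P.npy').astype(float);Z=P[:,:,2]
LX=BL@DX+5; 
m=(Z>24)&(Z<100);m[:145]=0
X=P@DX-LX; Y=P@DY
sel=m&(X>15)&(X<225)&(Z>40)
for y0 in (182.7,87.5): 
    k=sel&(abs(Y-y0)<40); print('lane',y0,'x',np.percentile(X[k],[1,50,99]).round(1),'y',np.percentile(Y[k]-y0,[1,99]).round(1),'z',np.percentile(Z[k],[1,99]).round(1))
s=st();p,d=optics.grab_frame('wrist');C=cam('wrist',s)
cv2.imwrite('pics/w5.png',p[:,:,::-1])
uu,vv=np.meshgrid(np.arange(0,640),np.arange(250,480));uv=np.c_[uu.ravel(),vv.ravel()]
Q=depthpts(C,uv,d); dd=d[250:480].ravel(); g=(dd>20)&(dd<175)
Q=(Q[g]-s['eef_pos'])@s['eef_rot']
for z in range(-110,10,10):
    k=abs(Q[:,2]-z)<5
    if k.sum()>5: print('tool z',z,k.sum(),'x',Q[k,0].min().round(),Q[k,0].max().round(),'y',Q[k,1].min().round(),Q[k,1].max().round())
print('max z',np.percentile(Q[:,2],[99,99.5,99.9,100]))
E
```

```text
lane 182.7 x [ 82.5 131.4 194.7] y [-27.2  20.1] z [45. 89.]
lane 87.5 x [ 85.5 127.  185.6] y [-22.3  25.1] z [41.5 92.7]
 8.1 [ 585.4 -152.7  148.5] [-0.3  0.3 -0.2] w 0.3
tool z -100 5496 x 9.0 20.0 y -58.0 59.0
tool z -90 17495 x -1.0 17.0 y -60.0 62.0
tool z -80 14115 x -10.0 17.0 y -54.0 55.0
tool z -70 9908 x -10.0 16.0 y -46.0 47.0
tool z -60 7658 x -14.0 13.0 y -38.0 38.0
tool z -50 2384 x -12.0 13.0 y -30.0 30.0
tool z -40 1015 x 5.0 11.0 y -14.0 14.0
tool z -30 1139 x 5.0 11.0 y -14.0 14.0
tool z -20 863 x 5.0 11.0 y -14.0 14.0
tool z -10 90 x 5.0 11.0 y -9.0 6.0
max z [-21.4148408  -18.04330731 -14.37641374 -11.91480331]
```

The gripper body sits about 73 mm behind the measured tips, and the bottles and rack start about 82 mm behind their lips, so there is ample clearance. I'll retry the push with the tips at z≈30, which is a reported TCP z of 18.

```bash
cat > ut.py <<'E'
from h import *
TIP=12.5  # tips above reported TCP (measured)
def tips():
    s=sensors.read_state();p,d=optics.grab_frame('wrist');C=cam('wrist',s)
    uv=np.array([[u,v] for u in (310,313,324,327) for v in range(285,305)])
    Q=depthpts(C,uv,d);dd=d[uv[:,1],uv[:,0]];Q=Q[(dd>100)&(dd<160)]
    T=(Q-s['eef_pos'])@s['eef_rot'];Q=Q[np.argmax(T[:,2])];print('tips z',Q[2].round(1),'front x',(Q@DX).round(1));return p,d
E
python3 - <<'E'
from ut import *
A=lambda x,z: DX*x+DY*-7.2+[0,0,z]
x0=EL@DX-38
ctrl.move_l(A(x0,150),vel=150)
print(ctrl.move_l(A(x0,30-TIP),vel=100,threshold=10)); s=st('down'); p,d=tips()
cv2.imwrite('pics/w6.png',p[:,:,::-1])
p,d=optics.grab_frame('scene');cv2.imwrite('pics/s6.png',cv2.resize(p[180:360,150:390,::-1],None,fx=3,fy=3))
E
```

```text
False
down 10.37 [ 501.5 -132.1   18.3] [-0.2 -0.7  0.1] w -0.2
tips z 30.7 front x 508.9
```

View pics/s6.png

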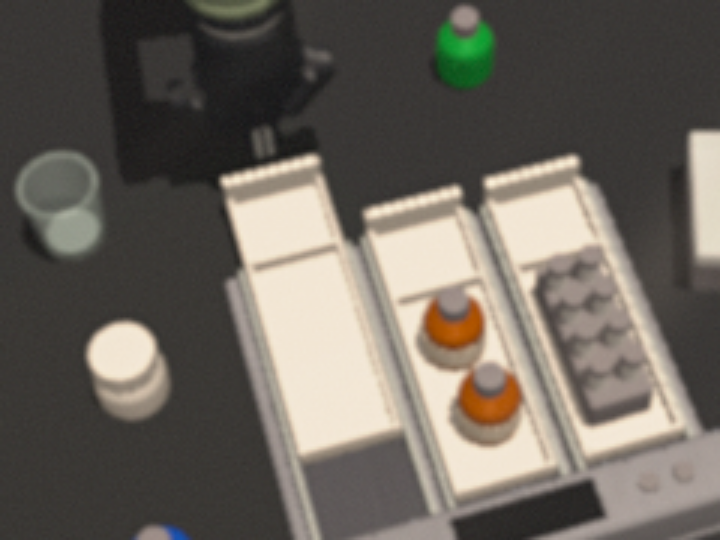

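View pics/w6.png

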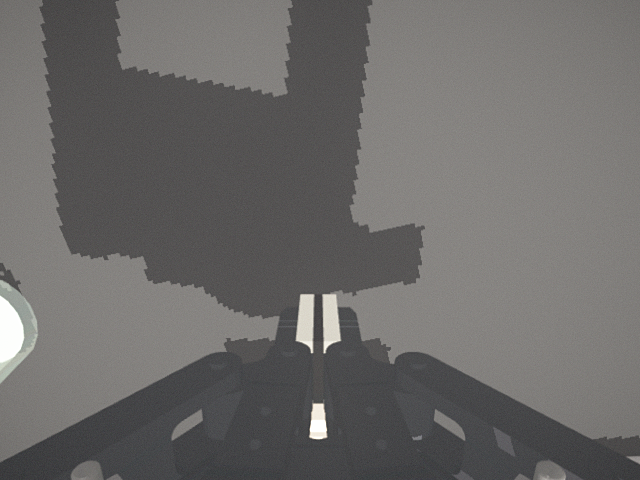

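The tips measure 30.7 mm, in front of the lip's middle (the fingers at scene crop 263,140 are now hidden behind the lip's height). Pushing.

```bash
python3 - <<'E'
from ut import *
A=lambda x,z: DX*x+DY*-7.2+[0,0,z]
r=ctrl.move_l(A(570,17.5),vel=45,threshold=12); s=st('a %s'%r); print(s['eef_pos']@DX,s['force']@DX)
if not r:
  r=ctrl.move_l(A(608,17.5),vel=45,threshold=12); s=st('b %s'%r); print(s['eef_pos']@DX,s['force']@DX)
p,d=optics.grab_frame('scene');cv2.imwrite('pics/s7.png',cv2.resize(p[180:360,150:390,::-1],None,fx=3,fy=3))
E
```

```text
a False 11.78 [ 551.7 -144.4   17.5] [-1.3  0.7 -0.6] w 0.1
570.2096374566669 -1.4718609767542645
b True 12.46 [ 580.9 -151.6   16.6] [ 0.3 -0.4 -0.6] w -0.1
600.3197552084398 0.34828361213529785
```

View pics/s7.png

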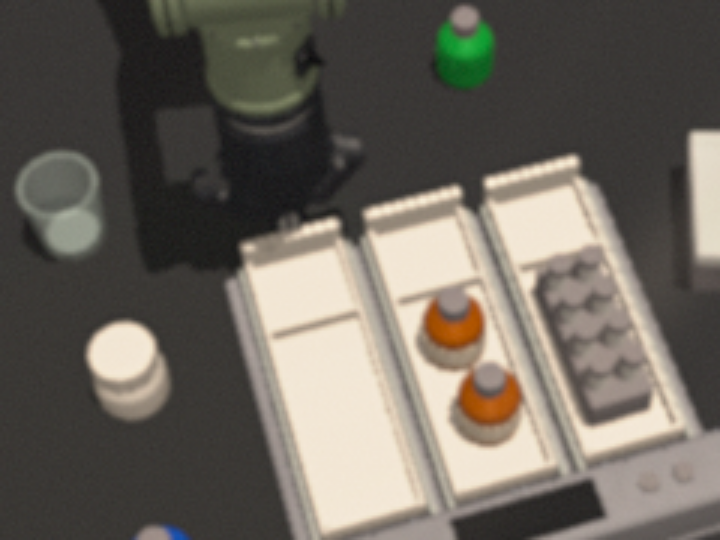

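The push stopped on contact at x=600.3 against a predicted 600.5 for fully home, and the scene crop shows the three lips in line. Next I'll back off, rise, check the home position by depth, and go above the bottle tray's well.

```bash
python3 - <<'E'
from ut import *
A=lambda x,z: DX*x+DY*-7.2+[0,0,z]
B=lambda x,z: DX*x+DY*87.5+[0,0,z]
ctrl.move_l(A(575,17.5),vel=80); ctrl.move_l(A(575,150),vel=180)
ctrl.move_l(B(648,150),vel=180); st('above')
def lips(name):
    s=sensors.read_state();p,d=optics.grab_frame(name);C=cam(name,s)
    uu,vv=np.meshgrid(np.arange(640),np.arange(480));P=depthpts(C,np.c_[uu.ravel(),vv.ravel()],d).reshape(480,640,3)
    Z=P[:,:,2];X=P@DX;Y=P@DY
    for n,y in(('empty',-7.2),('bottle',87.5),('rack',182.7)):
        k=(abs(Y-y)<32)&(X>500)&(X<632)&(Z>46)&(Z<53)&(p.min(2)>110)
        if k.sum()>10: print(name,n,k.sum(),X[k].mean().round(1),np.percentile(X[k],[3,97]).round(1))
    return p
p=lips('top');cv2.imwrite('pics/t8.png',p[:,:,::-1])
p=lips('wrist');cv2.imwrite('pics/w8.png',p[:,:,::-1])
E
```

```text
above 14.64 [649.1 -71.5 149.1] [ 0.3  0.1 -0.5] w 0.2
top empty 66 619.8 [618.  621.8]
top bottle 70 619.3 [616.4 621.8]
top rack 171 617.0 [611.8 621.5]
wrist empty 1432 618.3 [613.5 623.3]
wrist bottle 1440 618.2 [613.7 622.8]
wrist rack 1624 618.4 [613.5 623.2]
```

View pics/t8.png

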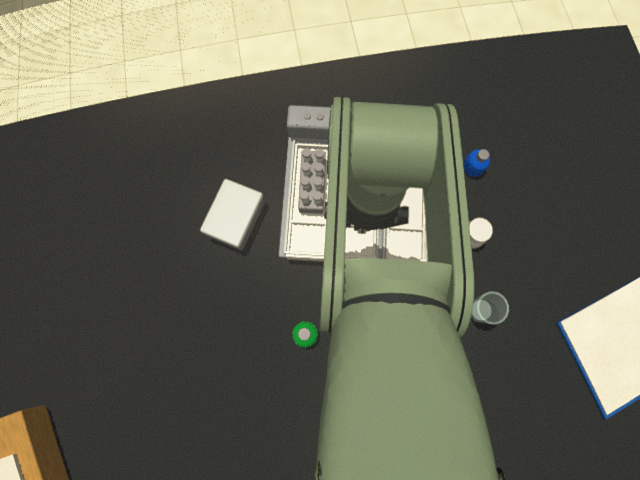

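View pics/w8.png

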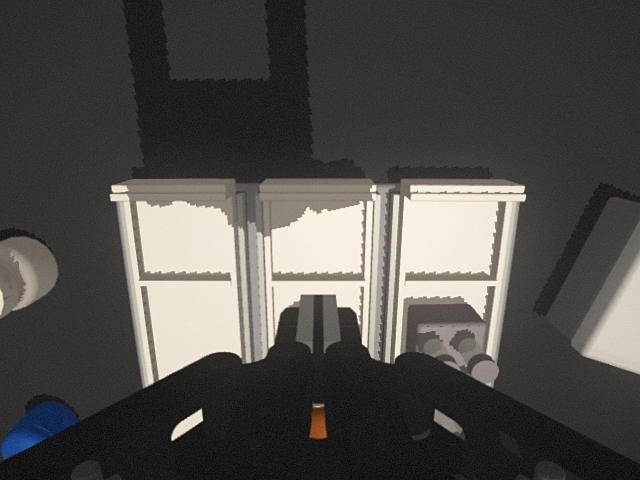

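The wrist depth puts all three lips at x = 618.2–618.4, so the empty tray is home. Now I'll lower the closed finger into the bottle tray's well, with the tips at about 31 mm over a 22 mm floor.

```bash
python3 - <<'E'
from ut import *
B=lambda x,z: DX*x+DY*87.5+[0,0,z]
r=ctrl.move_l(B(648,60),vel=120,threshold=10); st('mid %s'%r); tips()
if not r:
  r=ctrl.move_l(B(648,18.5),vel=60,threshold=8); st('down %s'%r); p,d=tips(); cv2.imwrite('pics/w9.png',p[:,:,::-1])
p,d=optics.grab_frame('scene');cv2.imwrite('pics/s9.png',cv2.resize(p[180:360,150:390,::-1],None,fx=3,fy=3))
E
```

```text
mid False 15.64 [650.8 -71.5  60.9] [ 0.3  0.3 -0.3] w 0.6
tips z 73.9 front x 639.1
down False 16.53 [650.3 -71.4  18.7] [-1.1 -0.1  0.1] w 0.2
tips z 22.3 front x 639.7
```

View pics/s9.png

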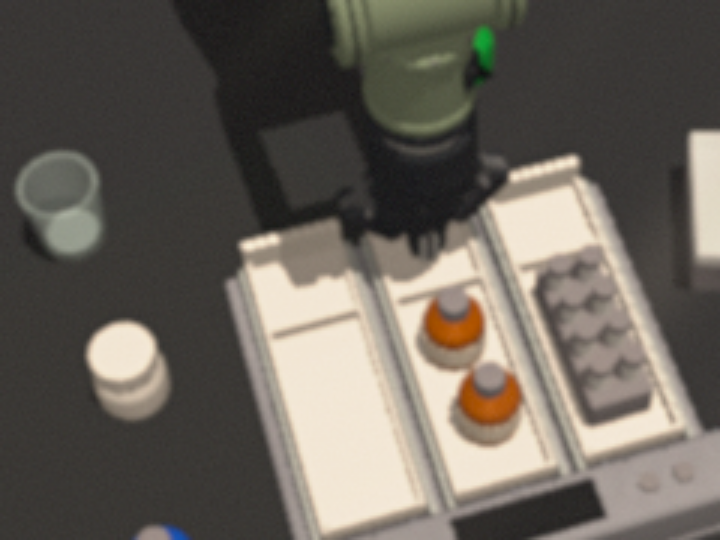

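View pics/w9.png

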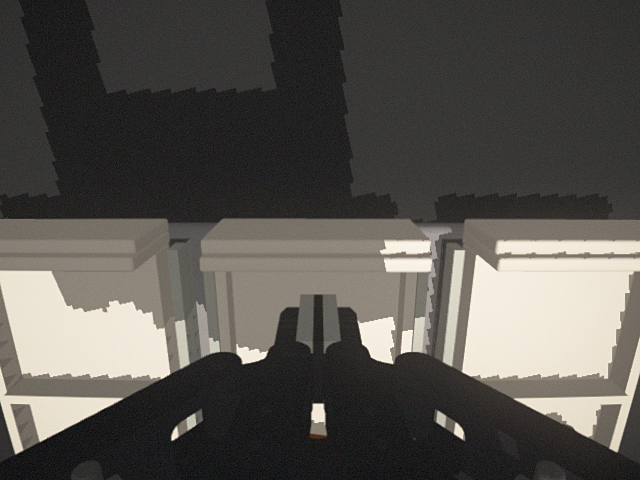

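The finger is in the well behind the lip (wrist: tips at about 318,295; lip inner edge at row 270). No contact force was felt; the 22.3 reading is the floor next to the tip. Drawing the tray out.

```bash
python3 - <<'E'
from ut import *
B=lambda x,z: DX*x+DY*87.5+[0,0,z]
r=ctrl.move_l(B(600,18.5),vel=40,threshold=12); s=st('a %s'%r); print(s['eef_pos']@DX,s['force']@DX)
if not r:
  r=ctrl.move_l(B(526,18.5),vel=40,threshold=12); s=st('b %s'%r); print(s['eef_pos']@DX,s['force']@DX)
p,d=optics.grab_frame('scene');cv2.imwrite('pics/s10.png',cv2.resize(p[180:360,150:390,::-1],None,fx=3,fy=3))
E
```

```text
a False 17.98 [603.2 -59.7  18.5] [ 0.   0.1 -0.5] w 0.0
599.7727051368986 -0.014949650800909783
b True 19.56 [538.3 -43.6  18.9] [ 2.2 -0.7  1.3] w -0.2
532.921694598172 2.3375565452325704
```

View pics/s10.png

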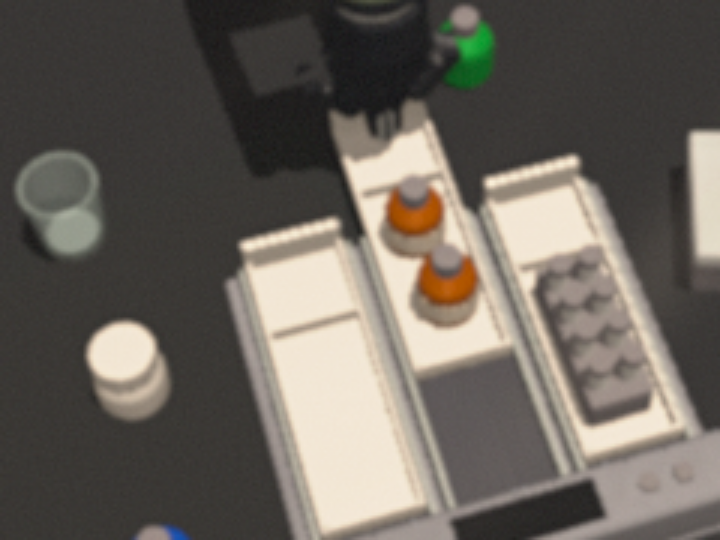

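The pull stopped on force at x=532.9, where about 533 was expected for 100 mm, and both bottles are standing. I'll back off from the lip inside the well, lift straight out, retreat and verify.

```bash
python3 - <<'E'
from ut import *
B=lambda x,z: DX*x+DY*87.5+[0,0,z]
print(ctrl.move_l(B(546,18.5),vel=40,threshold=8)); ctrl.move_l(B(546,70),vel=60); ctrl.move_l(B(546,230),vel=200)
ctrl.move_ptp(np.array([161,552,222.]),np.array(sensors.read_state()['eef_rot'])) if ctrl.solve_ik(np.array([161,552,222.]),np.array(sensors.read_state()['eef_rot'])) is not None else print('no ik')
st('ret')
p,d=optics.grab_frame('top');C=cam('top');cv2.imwrite('pics/t11.png',p[:,:,::-1])
uu,vv=np.meshgrid(np.arange(640),np.arange(480));P=depthpts(C,np.c_[uu.ravel(),vv.ravel()],d).reshape(480,640,3)
Z=P[:,:,2];X=P@DX;Y=P@DY
for n,y in(('empty',-7.2),('bottle',87.5),('rack',182.7)):
    k=(abs(Y-y)<36)&(X>490)&(X<632)&(Z>46)&(Z<53)&(p.min(2)>110); print(n,k.sum(),X[k].mean().round(1),np.percentile(X[k],[3,97]).round(1))
k=(abs(Y-87.5)<36)&(X>560)&(X<850)&(Z>60);print('bottle tops z',np.percentile(Z[k],99),X[k].min(),X[k].max())
p0=cv2.imread('pics/top0.png')[:,:,::-1]
df=cv2.absdiff(p0,p).max(2)
n,l,s_,c=cv2.connectedComponentsWithStats((cv2.GaussianBlur(df,(5,5),0)>35).astype('uint8'))
print([tuple(x) for x in s_[1:] if x[4]>15])
p,d=optics.grab_frame('scene');cv2.imwrite('pics/s11.png',p[:,:,::-1])
E
```

```text
False
ret 24.57 [161.9 551.7 222. ] [ 0.5 -0.4 -0.2] w 0.0
empty 197 616.7 [611.9 621.4]
bottle 218 521.0 [511.7 608.7]
rack 196 616.9 [612.  621.5]
bottle tops z 92.98916222479392 607.5011207318007 716.2957804506617
[(np.int32(339), np.int32(145), np.int32(41), np.int32(91), np.int32(2850)), (np.int32(388), np.int32(148), np.int32(39), np.int32(36), np.int32(1314)), (np.int32(389), np.int32(228), np.int32(33), np.int32(5), np.int32(110)), (np.int32(332), np.int32(237), np.int32(44), np.int32(80), np.int32(2897)), (np.int32(383), np.int32(258), np.int32(44), np.int32(41), np.int32(1584))]
```

View pics/t11.png

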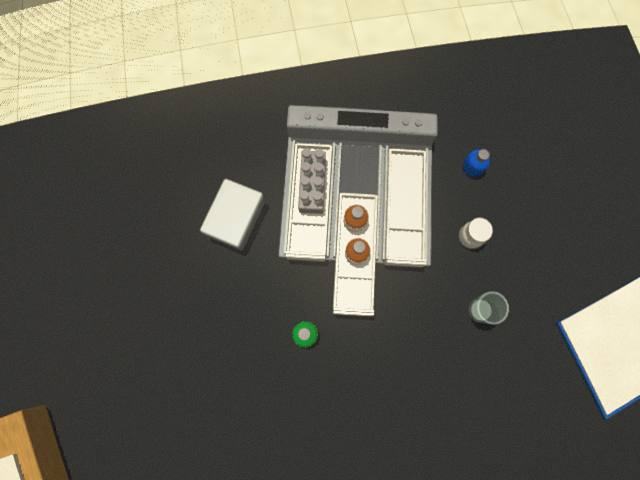

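View pics/s11.png

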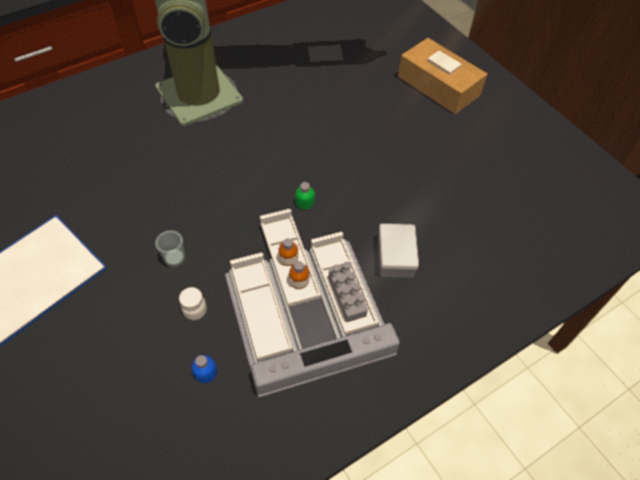

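The top view shows the bottle tray out (lip about 354,313), the other two home, and both bottles standing (356,214 and 358,248). Nothing outside the two moved lanes changed. The bottle lip's front edge went from 611.9 to 511.7, about 100 mm. Handing in.

```bash
python3 -c "
from plant import ctrl
print(ctrl.finish_job())"
```

```text
the job is handed in; nothing more can be done
None
```

I pushed the empty tray fully home, then drew the bottle tray out to its stop with the closed fingertip hooked behind its lip. The job was handed in at about 25 s. Nothing was pinched or lifted.

**Failed first push:** it passed over the lip without touching anything. The fingertips are about 12 mm above the reported TCP, while `ctrl.tcp_to_tips` says they are 25 mm below it. I measured this with the wrist and scene cameras and used the measured value from then on.

**Last checks:**
- **Empty tray:** home. Its lip is at x = 616.7 mm in the deck direction, against 616.9 mm for the rack tray, which stayed home.
- **Bottle tray:** about 100 mm out, judged by its lip's front edge moving from 611.9 to 511.7 mm. The pull also stopped on force where the stop was expected. The average lip position (521.0 mm) disagreed because bottle pixels got into it, so I used the edge instead.
- **Bottles and bench:** both bottles are standing, with tops at about 93 mm against 90 mm nominal. Comparing top views before and after, nothing changed outside the two moved lanes.

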